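Line up the microscope objectives by length

TASK

Line up the four loose microscope objectives on the four black rest pads of the aluminium rail in order of length, the shortest on the pad next to the red end block and the longest at the far end, each one standing upright, lens up, in the middle of its pad. Set them down gently, never drop them, and leave the oil bottle standing where it is.

Things in the scene. Friction and masses are not known exactly. Their poses are not given: they have to be found in the camera images.
- obj_yellow: Loose microscope objective, the shortest of four: a steel barrel with a yellow band and yellow tapered shoulder, black front lens rim on top. 34 mm long, standing upright on its thread at the start. Barrel 28 mm in diameter, straight from 4 to 26 mm above the underside, then tapering to 22 mm; below 4 mm is the 25 mm thread it stands on. Round about its axis, 60 to 185 g. Origin: centre of the underside (thread end); z points up along the axis to the lens.
- obj_green: Loose microscope objective, the second shortest of four: a steel barrel with a green band and green tapered shoulder, black front lens rim on top. 44 mm long, standing upright on its thread at the start. Barrel 30 mm in diameter, straight from 4 to 36 mm above the underside, then tapering to 22 mm; below 4 mm is the 25 mm thread it stands on. Round about its axis, 60 to 185 g. Origin: centre of the underside (thread end); z points up along the axis to the lens.
- obj_blue: Loose microscope objective, the second longest of four: a steel barrel with a blue band and blue tapered shoulder, black front lens rim on top. 54 mm long, standing upright on its thread at the start. Barrel 32 mm in diameter, straight from 4 to 46 mm above the underside, then tapering to 22 mm; below 4 mm is the 25 mm thread it stands on. Round about its axis, 60 to 185 g. Origin: centre of the underside (thread end); z points up along the axis to the lens.
- obj_white: Loose microscope objective, the longest of four: a steel barrel with a white band and white tapered shoulder, black front lens rim on top. 64 mm long, standing upright on its thread at the start. Barrel 30 mm in diameter, straight from 4 to 56 mm above the underside, then tapering to 22 mm; below 4 mm is the 25 mm thread it stands on. Round about its axis, 60 to 185 g. Origin: centre of the underside (thread end); z points up along the axis to the lens.
- pad0: Fixed round black rest pad, 44 mm in diameter, 3 mm thick, one of four alike in one straight row at 75 mm spacing on an aluminium rail (10 mm high, 70 mm wide, 400 mm long, fixed to the bench). Counted along the rail in its own +y direction it is number 1 of 4. Origin: centre of its underside, on the rail; its top, where an objective stands, is 3 mm above that (13 mm above the bench). z up, y along the row, x across it.
- pad1: Fixed round black rest pad, 44 mm in diameter, 3 mm thick, one of four alike in one straight row at 75 mm spacing on an aluminium rail (10 mm high, 70 mm wide, 400 mm long, fixed to the bench). Counted along the rail in its own +y direction it is number 2 of 4. Origin: centre of its underside, on the rail; its top, where an objective stands, is 3 mm above that (13 mm above the bench). z up, y along the row, x across it.
- pad2: Fixed round black rest pad, 44 mm in diameter, 3 mm thick, one of four alike in one straight row at 75 mm spacing on an aluminium rail (10 mm high, 70 mm wide, 400 mm long, fixed to the bench). Counted along the rail in its own +y direction it is number 3 of 4. Origin: centre of its underside, on the rail; its top, where an objective stands, is 3 mm above that (13 mm above the bench). z up, y along the row, x across it.
- pad3: Fixed round black rest pad, 44 mm in diameter, 3 mm thick, one of four alike in one straight row at 75 mm spacing on an aluminium rail (10 mm high, 70 mm wide, 400 mm long, fixed to the bench). Counted along the rail in its own +y direction it is number 4 of 4. Origin: centre of its underside, on the rail; its top, where an objective stands, is 3 mm above that (13 mm above the bench). z up, y along the row, x across it.
- red_block: Fixed red end block on the rail, 50 mm across the rail, 30 mm along it, 12 mm high, in line with the pads, 65 mm (centre to centre) beyond the outermost pad at one end of the row; which end changes from start to start. A white block of the same size sits at the other end. Origin: centre of its underside, 10 mm above the bench.
- oil_bottle: Loose amber glass bottle of immersion oil with black cap and paper label, 28 mm in diameter, 60 mm tall, 50 g, standing upright among the objectives. To be left alone. Origin: centre of its underside, z up.
Things that resemble listed ones, but are neither listed nor needed, are in the scene too. Leave any pink look-alike of the obj_green alone.

How it is judged:
By the outcome, as a careful person would: the job done as asked, in the order asked, and still so for the second after the job is handed in, with the robot touching nothing.
It also fails if it takes over 91 s, if anything falls off the work surface, if the arm or the gripper's body presses on something with over 40 N, if the wrist force passes 120 N, or if a joint passes its speed limit or range.

ROBOT

A 6-joint arm with a two-finger parallel gripper is mounted at the origin on the work surface. World frame = base frame: x ahead of the robot, y to its left, z up, the work surface at z = 0. Lengths are in m, angles in rad, forces in N, time in s.
With the tool pointing down it reaches from about 0.3 to 0.775 m from the base axis. Payload 14.6 kg.
Tool frame: the origin (TCP) lies midway between the tips of the shut fingers; the grasp point (between the pads) lies 19 mm behind it; z points along the fingers, y is the line along which they close (so a half turn about z gives the same grasp; the last joint's range is limited). The gripper opens to 94 mm and grips with 3 to 60 N. Pads are 16 mm wide; open, the fingers measure 119 mm over their backs; the gripper's body (75 mm by 177 mm) begins 78 mm behind the grasp point.
Start: joints at [1.16, 0.3, 1.521, -0, 1.321, -0.067], TCP at [0.185, 0.518, 0.205] pointing down, gripper open.
Joint ranges: [-3.03, 3.03], [-0.79, 2.21], [0.23, 2.52], [-1.04, 4.18], [0, 3.07], [-2.55, 2.55]. Speed limits (rad/s): [2.22, 2.22, 2.57, 3.14, 3.14, 3.14].

INTERFACE

Orientations are given as [roll, pitch, yaw] about the fixed x, y, z axes, in that order (R = Rz(yaw) Ry(pitch) Rx(roll)).
In Python, from station import * gives the robot as it stands.
- The arm moves only by the tool send_rows, never from a script. Its argument "targets" is a list of rows, each an object of numbers: "x", "y", "z": the shift along the world's x, y, z in units of 0.2 m (1.0 is 0.2 m); "spin": the turn about the world's z in units of pi/2 rad (1.0 is pi/2 rad); "claw": the finger opening in mm, from 0 to 94. A call has 1 to 20 rows; each row shifts and turns the commanded pose from where the row before left it; what a row does not reach is not made up. A row lasts 1/10 s, in which the tool goes at most 50 mm and 8.59 degrees, less where a joint would pass 70% of its speed; a pose out of reach is approached as far as the arm can. A call with a number of a shift or a turn outside -1 to 1 is refused whole. A call with a gripper value outside its range is refused whole. The fingers move at their own pace and stop on an object; "force" is the grip in N (left out, the last holds). Time passes only in rows, so rows that do not move let the fingers close. It gives the time, the measured TCP pose, the force, the opening and the grip force at its end, in the units of the state.
- get_obs(): the state, without advancing time (a new reading comes with each control period).
- camera(name): name is "side" or "top" or "wrist"; returns the picture (480x640x3 uint8, blue, green, red); there is no depth.
- camera_model(name): a dict with "fovy" (degrees; the focal length in pixels is half the picture's height over the tangent of half this angle, whatever the lens; pixels are square), "cx", "cy" (the principal point, pixels), "T" (4x4, takes a point from camera to world coordinates). Camera axes: x right, y down, z forward; pixel columns grow to the right and rows downward; lengths in m; the calibration is good to about 2 mm. A picture is of the moment at which its call begins: read the wrist's pose just before it. camera_model takes no time and is no camera call; for the wrist camera it gives the pose at the moment of the call.
- hand_in(): hands the job in; it is judged then, once.
The state is a dict: "time_s": time; "qpos": joint angles; "joint_vel": joint speeds; "tau": joint torques, N m; "ee_pos": TCP position; "eef_rot": TCP orientation; "force": force on the tool from outside, world axes, zero at the start; "moment": the same for the moment, N m; "grip_width": finger opening in m; "grip_force": force on a finger pad.
Only numpy, scipy, OpenCV 4.12 (cv2) and the standard library are available. Lean on these libraries where they do the work, as an engineer would, in place of code of your own. Each camera call takes 0.05 s, during which the arm holds its last target. There are 200 camera calls.

## Working session

There is one attempt and no reset: what is moved stays moved. The work goes in short steps, Python scripts to look and compute and a tool call to move; the robot and the scene stay as the last step left them, time stands still between calls to the robot, and variables do not carry over. Pictures are saved under pics/ and viewed, at most 14 in all, crops included, and the job is handed in when it is done.

Besides the shell and the picture viewer there is one more tool, called after ">>>" as name(argument=value, ...), one argument or row to a line, values as JSON. send_rows: Moves the arm, as the interface text tells. Its arguments: {"type":"object","properties":{"targets":{"type":"array"},"force":{"type":"number"}},"required":["targets"]}

```bash
ls; mkdir -p pics
python3 - <<'E'
from station import *
import cv2
for n in ["top","side"]:
    im=camera(n); cv2.imwrite(f"pics/{n}0.png",im); m=camera_model(n); print(n,m["fovy"],m["cx"],m["cy"],m["T"])
o=get_obs(); print(o["time_s"],o["ee_pos"],o["eef_rot"],o["grip_width"])
E
```

```text
pics
top 57.82313807338128 324.01791489450466 240.14806125310872 [[ 0.09958537 -0.97094421  0.21760079  0.35551052]
 [-0.9950162  -0.09828367  0.01682485 -0.00438741]
 [ 0.00505062 -0.21819182 -0.97589283  0.77548864]
 [ 0.          0.          0.          1.        ]]
side 55.677364535090284 317.5695125260264 237.8448224967203 [[-0.99071131 -0.07108197  0.1159243   0.42053788]
 [-0.13420917  0.64833049 -0.74943677  0.57564336]
 [-0.02188582 -0.75803359 -0.65184821  0.54272704]
 [ 0.          0.          0.          1.        ]]
0.1 [0.18531031 0.51760352 0.20495898] [-3.14058659e+00 -4.54520432e-05  2.79778572e+00] 0.09409022089761883
```

View pics/top0.png

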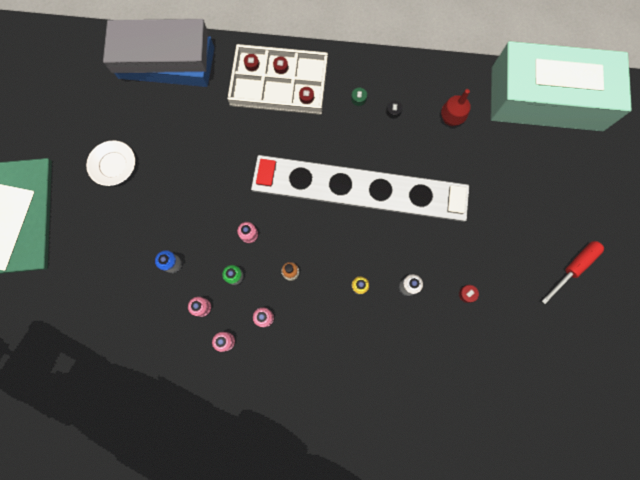

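View pics/side0.png

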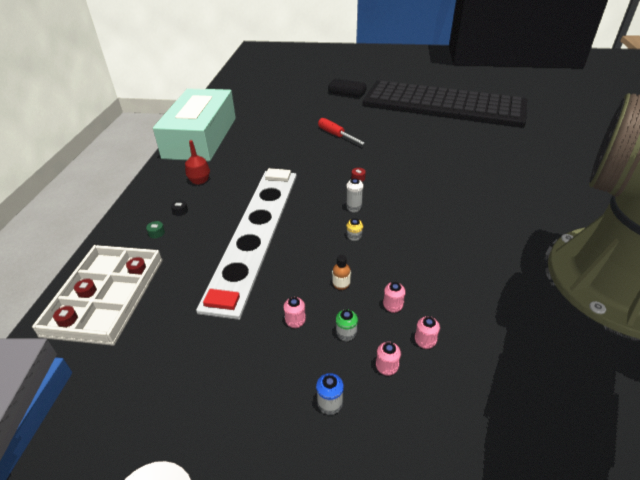

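Top view: the red block is at (265,172), with pads at (301,178), (341,184), (381,189) and (421,195). Objectives by band colour: blue (166,261), green (232,275), yellow (360,285), white (412,285). The bottle is at (290,271), and the pink look-alikes are at (248,232), (199,307), (263,317) and (223,342). The red thing at (470,293) isn't listed. I'll enlarge to confirm.

Run:
```python
import cv2
im=cv2.imread("pics/top0.png")
a=cv2.resize(im[225:315,140:340],None,fx=4,fy=4,interpolation=cv2.INTER_CUBIC)
b=cv2.resize(im[225:315,260:460],None,fx=4,fy=4,interpolation=cv2.INTER_CUBIC)
import numpy as np
cv2.imwrite("pics/crop1.png",np.vstack([a[:300],b[:300]]))
# pads: dark blobs inside the rail
hsv=cv2.cvtColor(im,cv2.COLOR_BGR2HSV)
g=cv2.cvtColor(im,cv2.COLOR_BGR2GRAY)
def blobs(m,lo,hi):
    n,l,s,c=cv2.connectedComponentsWithStats(m.astype('uint8'))
    return [(c[i].round(1).tolist(),int(s[i,4])) for i in range(1,n) if lo<s[i,4]<hi]
roi=np.zeros_like(g,bool); roi[160:215,285:440]=1
print("pads",blobs((g<60)&roi,200,700))
for n,h0,h1 in [("yellow",20,33),("green",50,75),("blue",105,125),("red",0,6)]:
    print(n,blobs((hsv[...,0]>=h0)&(hsv[...,0]<=h1)&(hsv[...,1]>150)&(hsv[...,2]>60),60,900))
```

```text
pads [([300.2, 177.9], 346), ([340.0, 183.6], 348), ([380.2, 189.4], 348), ([420.5, 195.1], 360)]
yellow [([359.9, 285.2], 154)]
green [([233.3, 275.2], 97)]
blue [([187.4, 74.0], 138), ([165.1, 260.2], 229)]
red [([251.1, 61.3], 95), ([280.2, 64.4], 93), ([306.3, 94.7], 95), ([456.1, 109.1], 682), ([265.4, 172.0], 382), ([585.2, 258.3], 637), ([468.5, 293.4], 191)]
```

View pics/crop1.png

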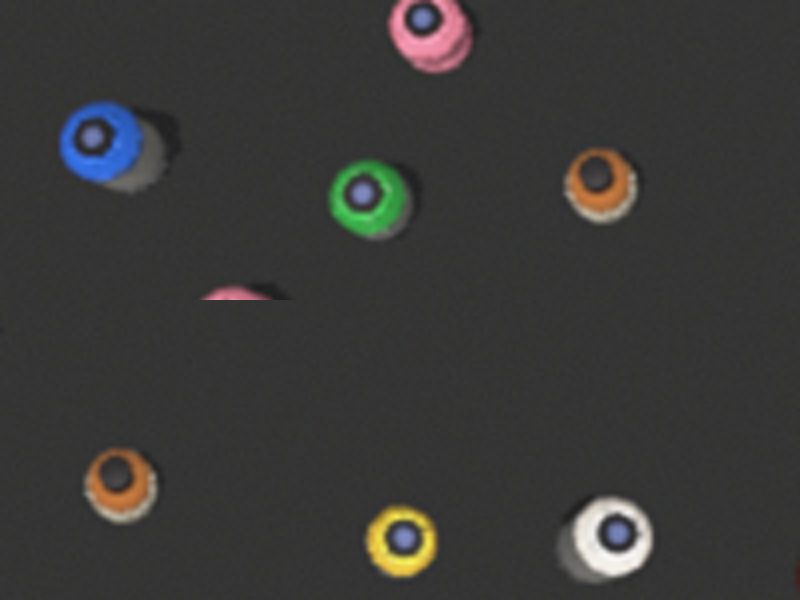

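The crop confirms one each of blue, green, yellow and white, lens tops at full-picture (163,259), (230,273), (361,284) and (414,283). Nothing else matches their colours, and the pink ones are to be left alone. Next I'll convert these to positions and check them against the pad spacing.

```bash
cat > h.py <<'E'
import numpy as np
from station import *
def pos(name,uv,z,m=None):
    m=m or camera_model(name); f=240/np.tan(np.radians(m["fovy"]/2)); T=np.array(m["T"])
    d=T[:3,:3]@np.array([(uv[0]-m["cx"])/f,(uv[1]-m["cy"])/f,1]); o=T[:3,3]
    return o+d*(z-o[2])/d[2]
E
python3 - <<'E'
from h import *
P=[pos("top",p,.013) for p in [(300.2,177.9),(340,183.6),(380.2,189.4),(420.5,195.1)]]
print("pads",np.round(P,4).tolist(), [np.linalg.norm(P[i+1]-P[i]).round(4) for i in range(3)])
print("red",pos("top",(265.4,172),.022).round(4))
for n,p,z in [("blue",(162.9,258.9),.054),("green",(230.1,272.9),.044),("yellow",(360.6,284.1),.034),("white",(414.1,282.9),.064),("pink",(245.1,229.1),.044),("bottle",(288.9,268.5),.06),("pink2",(199,306),.044),("pink3",(263,317),.044)]:
    print(n,pos("top",p,z).round(4))
for n,p,z in [("blue",(330,381),.054),("green",(347,314),.044),("yellow",(355,222),.034),("white",(355,182),.064),("pad0",(235,272),.013),("pad3",(270,195),.013)]:
    print("side",n,pos("side",p,z).round(4))
E
```

```text
pads [[0.6389, 0.0646, 0.013], [0.6353, -0.01, 0.013], [0.6316, -0.0849, 0.013], [0.6281, -0.1597, 0.013]] [np.float64(0.0747), np.float64(0.075), np.float64(0.0748)]
red [0.6405 0.1287 0.022 ]
blue [0.4569 0.2744 0.054 ]
green [0.446  0.1609 0.044 ]
yellow [ 0.4505 -0.0615  0.034 ]
white [ 0.4574 -0.1466  0.064 ]
pink [0.5244 0.1463 0.044 ]
bottle [0.4611 0.0612 0.06  ]
pink2 [0.3858 0.2042 0.044 ]
pink3 [0.3785 0.0959 0.044 ]
side blue [0.457  0.2747 0.054 ]
side green [0.446  0.1605 0.044 ]
side yellow [ 0.4504 -0.0595  0.034 ]
side white [ 0.4573 -0.1419  0.064 ]
side pad0 [0.6389 0.0673 0.013 ]
side pad3 [ 0.6279 -0.1542  0.013 ]
```

Pad spacing comes out at 75 mm and both cameras agree, so the positions hold. The red block is next to pad A. Targets:
- Yellow: (.639, .065)
- Green: (.635, -.010)
- Blue: (.632, -.085)
- White: (.628, -.160)

I'll close the fingers across the rail (yaw 1.523) so they stay clear of the neighbours. Blue goes first because it is nearest.

>>> send_rows(
  targets=[
    {"x":0.15,"y":-0.135,"z":-0.047,"spin":-0.09,"claw":70},
    {"x":0.15,"y":-0.135,"z":-0.047,"spin":-0.09,"claw":70},
    {"x":0.15,"y":-0.135,"z":-0.047,"spin":-0.09,"claw":70},
    {"x":0.15,"y":-0.135,"z":-0.047,"spin":-0.09,"claw":70},
    {"x":0.15,"y":-0.135,"z":-0.047,"spin":-0.09,"claw":70},
    {"x":0.15,"y":-0.135,"z":-0.047,"spin":-0.09,"claw":70},
    {"x":0.15,"y":-0.135,"z":-0.047,"spin":-0.09,"claw":70},
    {"x":0.15,"y":-0.135,"z":-0.047,"spin":-0.09,"claw":70},
    {"x":0.15,"y":-0.135,"z":-0.047,"spin":-0.09,"claw":70},
    {"claw":70},
    {"claw":70},
  ],
  force=15,
)

```text
schema error: expected keys x, y, z, spin, claw
```

```bash
cat >> h.py <<'E'
import cv2
def look(fn,pts=[]):
    o=get_obs(); m=camera_model("wrist"); im=camera("wrist")
    f=240/np.tan(np.radians(m["fovy"]/2)); T=np.array(m["T"])
    for n,p in pts:
        c=T[:3,:3].T@(np.array(p)-T[:3,3]); print(n,"expected px",(c[:2]/c[2]*f+[m["cx"],m["cy"]]).round(1))
    cv2.imwrite(fn,im); print(o["time_s"],o["ee_pos"].round(4),o["eef_rot"].round(3),round(o["grip_width"],4),o["force"].round(2))
    return m
E
python3 - <<'E'
from h import *
m=look("pics/w1.png",[("blue",(.4569,.2744,.054)),("tcp",get_obs()["ee_pos"])]); print(m)
E
```

```text
blue expected px [205.8 494. ]
tcp expected px [318.9 294.2]
0.1 [0.1853 0.5176 0.205 ] [-3.141 -0.     2.798] 0.0941 [-0.05 -0.12  1.27]
{'fovy': 67.6969862917972, 'cx': 317.7156078905531, 'cy': 241.56340075159807, 'T': array([[ 0.3364622 ,  0.90194711,  0.27071129,  0.10631429],
       [ 0.94169528, -0.32171433, -0.09853879,  0.54549212],
       [-0.00178507,  0.28808212, -0.95760404,  0.38365934],
       [ 0.        ,  0.        ,  0.        ,  1.        ]])}
```

View pics/w1.png

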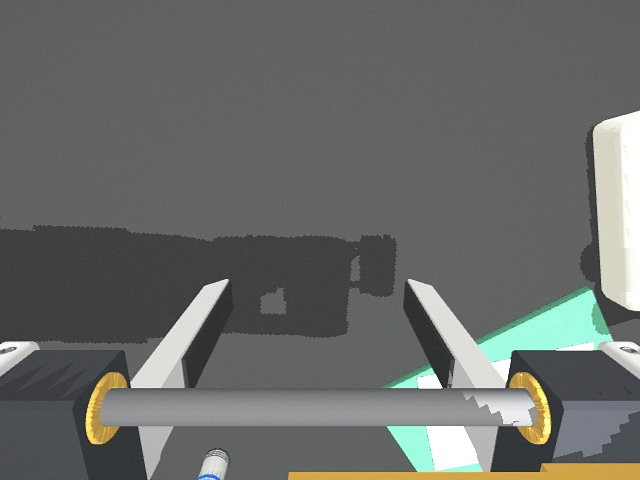

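The move was refused because every row needs all five keys, so the arm hasn't moved. The picture shows only the open fingers, with tips near (220,285) and (415,285). I'll resend with full keys.

>>> send_rows(
  targets=[
    {"x":0.15,"y":-0.135,"z":-0.047,"spin":-0.09,"claw":70},
    {"x":0.15,"y":-0.135,"z":-0.047,"spin":-0.09,"claw":70},
    {"x":0.15,"y":-0.135,"z":-0.047,"spin":-0.09,"claw":70},
    {"x":0.15,"y":-0.135,"z":-0.047,"spin":-0.09,"claw":70},
    {"x":0.15,"y":-0.135,"z":-0.047,"spin":-0.09,"claw":70},
    {"x":0.15,"y":-0.135,"z":-0.047,"spin":-0.09,"claw":70},
    {"x":0.15,"y":-0.135,"z":-0.047,"spin":-0.09,"claw":70},
    {"x":0.15,"y":-0.135,"z":-0.047,"spin":-0.09,"claw":70},
    {"x":0.15,"y":-0.135,"z":-0.047,"spin":-0.09,"claw":70},
    {"x":0,"y":0,"z":0,"spin":0,"claw":70},
    {"x":0,"y":0,"z":0,"spin":0,"claw":70},
  ],
  force=15,
)

```text
time_s: 1.25
ee_pos: [0.4554, 0.2744, 0.1205]
eef_rot: [-3.141, 0.0, 1.525]
force: [-0.1, -0.3, 0.0]
grip_width: 0.0699
grip_force: 0.0
```

Run:
```python
from h import *
m=look("pics/w2.png",[("blue",(.4569,.2744,.054)),("tcp",get_obs()["ee_pos"])])
```

```text
blue expected px [319.3 254.2]
tcp expected px [317.  293.8]
1.25 [0.4554 0.2744 0.1205] [-3.141  0.     1.525] 0.0699 [-0.1  -0.3   0.04]
```

View pics/w2.png

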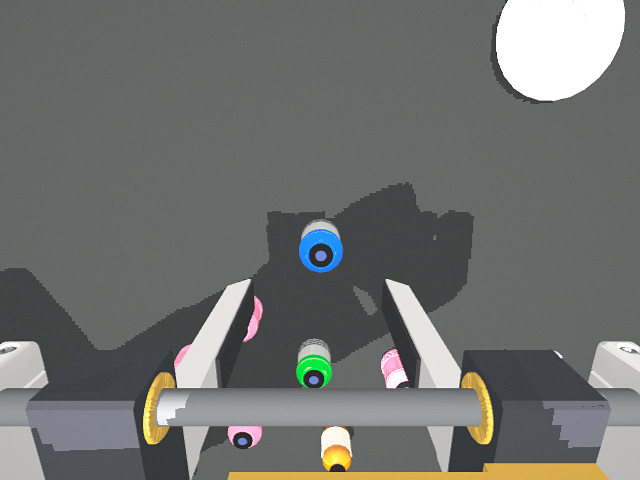

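Blue's lens is at (321,255) and I expected (319,254), so the calculated position is good to about 1 mm. The fingers are clear on both sides, so I'll go down and grip.

>>> send_rows(
  targets=[
    {"x":0.01,"y":0,"z":-0.2,"spin":0,"claw":70},
    {"x":0,"y":0,"z":-0.2,"spin":0,"claw":70},
    {"x":0,"y":0,"z":-0.12,"spin":0,"claw":70},
    {"x":0,"y":0,"z":-0.05,"spin":0,"claw":70},
    {"x":0,"y":0,"z":0,"spin":0,"claw":70},
    {"x":0,"y":0,"z":0,"spin":0,"claw":25},
    {"x":0,"y":0,"z":0,"spin":0,"claw":25},
    {"x":0,"y":0,"z":0,"spin":0,"claw":25},
    {"x":0,"y":0,"z":0,"spin":0,"claw":25},
    {"x":0,"y":0,"z":0,"spin":0,"claw":25},
    {"x":0,"y":0,"z":0,"spin":0,"claw":25},
  ],
  force=15,
)

```text
time_s: 2.4
ee_pos: [0.4575, 0.2748, 0.0071]
eef_rot: [3.141, -0.0, 1.525]
force: [-0.1, -0.6, 4.3]
grip_width: 0.0317
grip_force: 15.0
```

Blue is gripped at 31.7 mm. I'll lift it and carry it to above the third pad.

>>> send_rows(
  targets=[
    {"x":0,"y":0,"z":0.1,"spin":0,"claw":25},
    {"x":0,"y":0,"z":0.2,"spin":0,"claw":25},
    {"x":0,"y":0,"z":0.2,"spin":0,"claw":25},
    {"x":0.05,"y":-0.1,"z":0.1,"spin":0,"claw":25},
    {"x":0.1,"y":-0.2,"z":0,"spin":0,"claw":25},
    {"x":0.1,"y":-0.2,"z":0,"spin":0,"claw":25},
    {"x":0.1,"y":-0.2,"z":0,"spin":0,"claw":25},
    {"x":0.1,"y":-0.2,"z":0,"spin":0,"claw":25},
    {"x":0.1,"y":-0.2,"z":0,"spin":0,"claw":25},
    {"x":0.1,"y":-0.2,"z":0,"spin":0,"claw":25},
    {"x":0.1,"y":-0.2,"z":0,"spin":0,"claw":25},
    {"x":0.07,"y":-0.2,"z":0,"spin":0,"claw":25},
    {"x":0.05,"y":-0.1,"z":0,"spin":0,"claw":25},
    {"x":0,"y":0,"z":-0.15,"spin":0,"claw":25},
    {"x":0,"y":0,"z":-0.2,"spin":0,"claw":25},
    {"x":0,"y":0,"z":-0.1,"spin":0,"claw":25},
    {"x":0,"y":0,"z":0,"spin":0,"claw":25},
    {"x":0,"y":0,"z":0,"spin":0,"claw":25},
  ],
)

```text
time_s: 4.2
ee_pos: [0.6317, -0.0852, 0.0375]
eef_rot: [3.141, 0.0, 1.525]
force: [0.1, 0.2, -1.1]
grip_width: 0.0317
grip_force: 15.0
```

Run:
```python
from h import *
m=look("pics/w3.png",[("pad2",(.6316,-.0849,.013)),("pad3",(.6281,-.1597,.013)),("tcp",get_obs()["ee_pos"])])
```

```text
pad2 expected px [316.9 276.1]
pad3 expected px [316.8 379.8]
tcp expected px [317.  293.8]
4.2 [ 0.6317 -0.0852  0.0375] [3.141 0.    1.525] 0.0317 [ 0.11  0.22 -1.08]
```

View pics/w3.png

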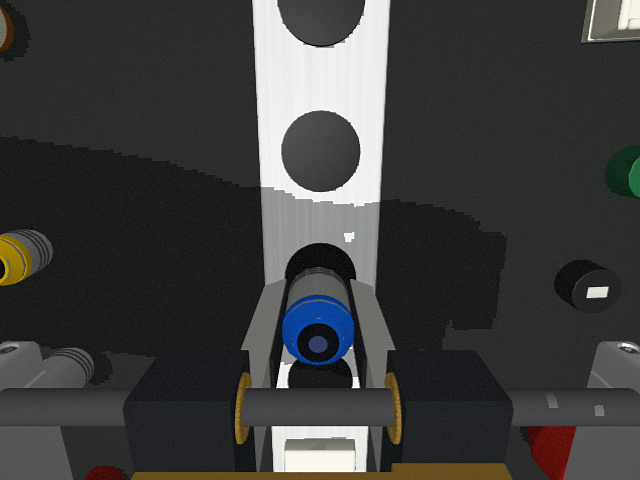

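Run:
```python
from h import *
m=camera_model("wrist"); f=240/np.tan(np.radians(m["fovy"]/2)); T=np.array(m["T"])
for n,p in [("pad1",(.6353,-.01,.013)),("pad0",(.6389,.0646,.013)),("lens",(.6317,-.0852,.0844)),("lens+1mm x,y",(.6327,-.0842,.0844))]:
    c=T[:3,:3].T@(np.array(p)-T[:3,3]); print(n,(c[:2]/c[2]*f+[m["cx"],m["cy"]]).round(1), (f/c[2]/1000).round(2),"px/mm")
im=cv2.imread("pics/w3.png"); g=cv2.cvtColor(im,cv2.COLOR_BGR2GRAY)
for r in (20,130,150,170,262): 
    row=g[r,240:400].astype(int); d=np.where(row<90)[0]+240; print(r,d.min(),d.max(), (d.min()+d.max())/2)
col=g[80:230,320]; d=np.where(col<90)[0]+80; print(d.min(),d.max())
```

```text
pad1 [316.6 149.3] 1.81 px/mm
pad0 [317.   -7.3] 2.03 px/mm
lens [316.  340.4] 2.37 px/mm
lens+1mm x,y [318.3 338.2] 2.37 px/mm
20 240 399 319.5
130 240 399 319.5
150 240 399 319.5
170 240 399 319.5
262 240 399 319.5
111 191
```

Measured against the visible second pad, centred at (320.5,151), the held lens at (318,344) is about 1 mm short in x. I'll nudge it and lower slowly.

>>> send_rows(
  targets=[
    {"x":0.005,"y":0.002,"z":-0.05,"spin":0,"claw":25},
    {"x":0,"y":0,"z":-0.02,"spin":0,"claw":25},
    {"x":0,"y":0,"z":-0.007,"spin":0,"claw":25},
    {"x":0,"y":0,"z":-0.005,"spin":0,"claw":25},
    {"x":0,"y":0,"z":-0.005,"spin":0,"claw":25},
    {"x":0,"y":0,"z":0,"spin":0,"claw":25},
    {"x":0,"y":0,"z":0,"spin":0,"claw":25},
  ],
)

```text
time_s: 4.95
ee_pos: [0.6325, -0.0848, 0.0202]
eef_rot: [3.141, 0.0, 1.526]
force: [-4.0, -0.4, 5.6]
grip_width: 0.0317
grip_force: 15.0
```

Blue is in contact with its pad. Release, rise, and go above white.

>>> send_rows(
  targets=[
    {"x":0,"y":0,"z":0,"spin":0,"claw":38},
    {"x":0,"y":0,"z":0,"spin":0,"claw":70},
    {"x":0,"y":0,"z":0,"spin":0,"claw":70},
    {"x":0,"y":0,"z":0,"spin":0,"claw":70},
    {"x":0,"y":0,"z":0.1,"spin":0,"claw":70},
    {"x":0,"y":0,"z":0.2,"spin":0,"claw":70},
    {"x":0,"y":0,"z":0.2,"spin":0,"claw":70},
    {"x":-0.175,"y":-0.062,"z":0,"spin":0,"claw":70},
    {"x":-0.175,"y":-0.062,"z":0,"spin":0,"claw":70},
    {"x":-0.175,"y":-0.062,"z":0,"spin":0,"claw":70},
    {"x":-0.175,"y":-0.062,"z":0,"spin":0,"claw":70},
    {"x":-0.175,"y":-0.062,"z":0,"spin":0,"claw":70},
    {"x":0,"y":0,"z":0,"spin":0,"claw":70},
    {"x":0,"y":0,"z":0,"spin":0,"claw":70},
  ],
)

```text
time_s: 6.35
ee_pos: [0.4575, -0.1471, 0.1199]
eef_rot: [3.141, 0.0, 1.525]
force: [-0.5, 1.2, 0.1]
grip_width: 0.0698
grip_force: 0.0
```

Run:
```python
from h import *
m=look("pics/w4.png",[("white",(.4574,-.1466,.064)),("pad2 blue lens",(.6326,-.085,.067)),("yellow",(.4505,-.0615,.034))])
```

```text
white expected px [316.8 258.6]
pad2 blue lens expected px [589.5 156.1]
yellow expected px [301.5 131.3]
6.35 [ 0.4575 -0.1471  0.1199] [3.141 0.    1.525] 0.0698 [-0.48  1.22  0.09]
```

View pics/w4.png

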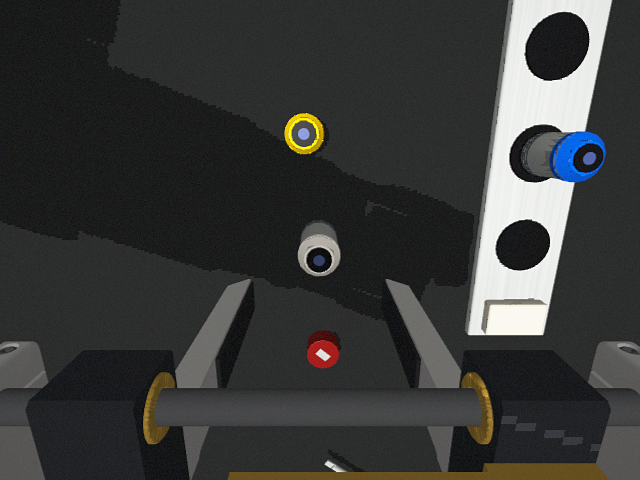

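White's lens is at (319,261) and yellow's at (303.5,134). Both sit about 2 px off the expected spots, the same camera bias as before, so the positions hold. Blue stands upright on its pad. Gripping white.

>>> send_rows(
  targets=[
    {"x":0,"y":0,"z":-0.2,"spin":0,"claw":70},
    {"x":0,"y":0,"z":-0.2,"spin":0,"claw":70},
    {"x":0,"y":0,"z":-0.1,"spin":0,"claw":70},
    {"x":0,"y":0,"z":-0.04,"spin":0,"claw":70},
    {"x":0,"y":0,"z":0,"spin":0,"claw":25},
    {"x":0,"y":0,"z":0,"spin":0,"claw":25},
    {"x":0,"y":0,"z":0,"spin":0,"claw":25},
    {"x":0,"y":0,"z":0,"spin":0,"claw":25},
    {"x":0,"y":0,"z":0,"spin":0,"claw":25},
    {"x":0,"y":0,"z":0,"spin":0,"claw":25},
  ],
)

```text
time_s: 7.4
ee_pos: [0.4577, -0.1469, 0.0119]
eef_rot: [3.141, 0.0, 1.525]
force: [-0.6, 0.9, 3.5]
grip_width: 0.0292
grip_force: 15.0
```

>>> send_rows(
  targets=[
    {"x":0,"y":0,"z":0.1,"spin":0,"claw":25},
    {"x":0,"y":0,"z":0.2,"spin":0,"claw":25},
    {"x":0.06,"y":0,"z":0.2,"spin":0,"claw":25},
    {"x":0.15,"y":-0.015,"z":0,"spin":0,"claw":25},
    {"x":0.2,"y":-0.015,"z":0,"spin":0,"claw":25},
    {"x":0.2,"y":-0.015,"z":0,"spin":0,"claw":25},
    {"x":0.15,"y":-0.01,"z":0,"spin":0,"claw":25},
    {"x":0.1,"y":-0.01,"z":0,"spin":0,"claw":25},
    {"x":0,"y":0,"z":-0.1,"spin":0,"claw":25},
    {"x":0,"y":0,"z":-0.15,"spin":0,"claw":25},
    {"x":0,"y":0,"z":-0.1,"spin":0,"claw":25},
    {"x":0,"y":0,"z":-0.05,"spin":0,"claw":25},
    {"x":0,"y":0,"z":0,"spin":0,"claw":25},
    {"x":0,"y":0,"z":0,"spin":0,"claw":25},
  ],
)

```text
time_s: 8.8
ee_pos: [0.6298, -0.1599, 0.0324]
eef_rot: [3.141, 0.0, 1.525]
force: [0.4, 0.7, -1.1]
grip_width: 0.0297
grip_force: 15.0
```

>>> send_rows(
  targets=[
    {"x":-0.003,"y":0,"z":-0.02,"spin":0,"claw":25},
    {"x":0,"y":0,"z":-0.01,"spin":0,"claw":25},
    {"x":0,"y":0,"z":-0.006,"spin":0,"claw":25},
    {"x":0,"y":0,"z":-0.004,"spin":0,"claw":25},
    {"x":0,"y":0,"z":0,"spin":0,"claw":25},
    {"x":0,"y":0,"z":0,"spin":0,"claw":25},
  ],
)

```text
time_s: 9.4
ee_pos: [0.6289, -0.1598, 0.0249]
eef_rot: [3.141, 0.0, 1.526]
force: [-6.1, 1.5, 10.5]
grip_width: 0.0298
grip_force: 15.0
```

White is on its pad. Release and go to yellow.

>>> send_rows(
  targets=[
    {"x":0,"y":0,"z":0,"spin":0,"claw":36},
    {"x":0,"y":0,"z":0,"spin":0,"claw":70},
    {"x":0,"y":0,"z":0,"spin":0,"claw":70},
    {"x":0,"y":0,"z":0,"spin":0,"claw":70},
    {"x":0,"y":0,"z":0.1,"spin":0,"claw":70},
    {"x":0,"y":0,"z":0.2,"spin":0,"claw":70},
    {"x":0,"y":0,"z":0.2,"spin":0,"claw":70},
    {"x":-0.178,"y":0.1,"z":0,"spin":0,"claw":70},
    {"x":-0.178,"y":0.1,"z":0,"spin":0,"claw":70},
    {"x":-0.178,"y":0.1,"z":0,"spin":0,"claw":70},
    {"x":-0.178,"y":0.1,"z":0,"spin":0,"claw":70},
    {"x":-0.178,"y":0.093,"z":0,"spin":0,"claw":70},
    {"x":0,"y":0,"z":-0.15,"spin":0,"claw":70},
    {"x":0,"y":0,"z":-0.2,"spin":0,"claw":70},
    {"x":0,"y":0,"z":-0.1,"spin":0,"claw":70},
    {"x":0,"y":0,"z":0,"spin":0,"claw":70},
  ],
)

```text
time_s: 11.0
ee_pos: [0.4494, -0.0609, 0.0314]
eef_rot: [-3.137, -0.001, 1.525]
force: [-0.4, -0.1, -0.4]
grip_width: 0.0698
grip_force: 0.0
```

>>> send_rows(
  targets=[
    {"x":0.005,"y":-0.003,"z":-0.09,"spin":0,"claw":70},
    {"x":0,"y":0,"z":-0.04,"spin":0,"claw":70},
    {"x":0,"y":0,"z":0,"spin":0,"claw":23},
    {"x":0,"y":0,"z":0,"spin":0,"claw":23},
    {"x":0,"y":0,"z":0,"spin":0,"claw":23},
    {"x":0,"y":0,"z":0,"spin":0,"claw":23},
    {"x":0,"y":0,"z":0,"spin":0,"claw":23},
    {"x":0,"y":0,"z":0,"spin":0,"claw":23},
  ],
)

```text
time_s: 11.8
ee_pos: [0.4519, -0.0618, 0.0077]
eef_rot: [3.141, 0.0, 1.525]
force: [-1.3, 0.3, 3.6]
grip_width: 0.0272
grip_force: 15.0
```

>>> send_rows(
  targets=[
    {"x":0,"y":0,"z":0.1,"spin":0,"claw":23},
    {"x":0,"y":0,"z":0.2,"spin":0,"claw":23},
    {"x":0,"y":0,"z":0.2,"spin":0,"claw":23},
    {"x":0.1,"y":0.06,"z":0,"spin":0,"claw":23},
    {"x":0.15,"y":0.1,"z":0,"spin":0,"claw":23},
    {"x":0.15,"y":0.1,"z":0,"spin":0,"claw":23},
    {"x":0.15,"y":0.1,"z":0,"spin":0,"claw":23},
    {"x":0.15,"y":0.1,"z":0,"spin":0,"claw":23},
    {"x":0.14,"y":0.1,"z":0,"spin":0,"claw":23},
    {"x":0.1,"y":0.072,"z":0,"spin":0,"claw":23},
    {"x":0,"y":0,"z":-0.1,"spin":0,"claw":23},
    {"x":0,"y":0,"z":-0.15,"spin":0,"claw":23},
    {"x":0,"y":0,"z":-0.1,"spin":0,"claw":23},
    {"x":0,"y":0,"z":-0.03,"spin":0,"claw":23},
    {"x":0,"y":0,"z":0,"spin":0,"claw":23},
    {"x":0,"y":0,"z":0,"spin":0,"claw":23},
  ],
)

```text
time_s: 13.4
ee_pos: [0.6404, 0.0646, 0.0327]
eef_rot: [3.14, -0.0, 1.525]
force: [0.5, -0.1, 0.9]
grip_width: 0.0273
grip_force: 15.0
```

Run:
```python
from h import *
m=look("pics/w5.png",[("yellow lens",(.6398,.0646,.034+.031-.0077)),("pad1",(.6353,-.01,.013)),("pad0",(.6389,.0646,.013))])
```

```text
yellow lens expected px [315.8 315.8]
pad1 expected px [314.4 384.9]
pad0 expected px [314.5 279.8]
13.4 [0.6404 0.0646 0.0327] [ 3.14  -0.     1.525] 0.0273 [ 0.48 -0.07  0.9 ]
```

View pics/w5.png

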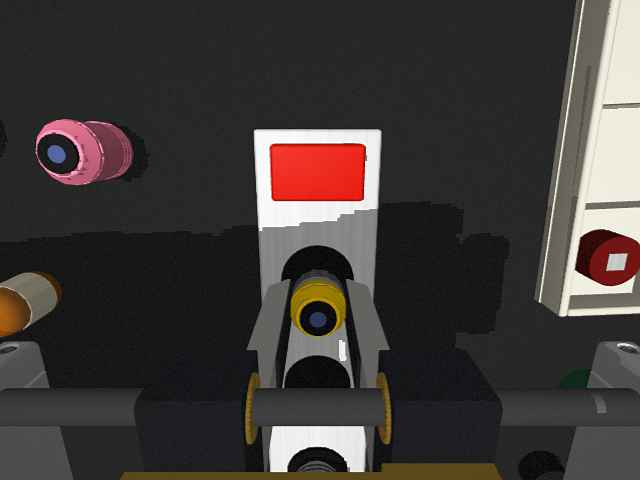

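Yellow is held upright, lens at (318,319), over the pad centred near x = 318 and next to the red block at (318,172). Lowering.

>>> send_rows(
  targets=[
    {"x":0,"y":0,"z":-0.03,"spin":0,"claw":23},
    {"x":0,"y":0,"z":-0.015,"spin":0,"claw":23},
    {"x":0,"y":0,"z":-0.008,"spin":0,"claw":23},
    {"x":0,"y":0,"z":-0.005,"spin":0,"claw":23},
    {"x":0,"y":0,"z":-0.003,"spin":0,"claw":23},
    {"x":0,"y":0,"z":0,"spin":0,"claw":23},
    {"x":0,"y":0,"z":0,"spin":0,"claw":23},
  ],
)

```text
time_s: 14.15
ee_pos: [0.6397, 0.0646, 0.0207]
eef_rot: [-3.142, 0.0, 1.525]
force: [-10.1, -1.1, 14.0]
grip_width: 0.0278
grip_force: 15.0
```

>>> send_rows(
  targets=[
    {"x":0,"y":0,"z":0.002,"spin":0,"claw":23},
    {"x":0,"y":0,"z":0,"spin":0,"claw":34},
    {"x":0,"y":0,"z":0,"spin":0,"claw":60},
    {"x":0,"y":0,"z":0,"spin":0,"claw":60},
    {"x":0,"y":0,"z":0,"spin":0,"claw":60},
    {"x":0,"y":0,"z":0.1,"spin":0,"claw":60},
    {"x":0,"y":0,"z":0.2,"spin":0,"claw":60},
    {"x":0,"y":0,"z":0.2,"spin":0,"claw":60},
    {"x":-0.17,"y":0.08,"z":0,"spin":0,"claw":60},
    {"x":-0.17,"y":0.08,"z":0,"spin":0,"claw":60},
    {"x":-0.17,"y":0.08,"z":0,"spin":0,"claw":60},
    {"x":-0.17,"y":0.08,"z":0,"spin":0,"claw":60},
    {"x":-0.17,"y":0.08,"z":0,"spin":0,"claw":60},
    {"x":-0.12,"y":0.08,"z":0,"spin":0,"claw":60},
    {"x":0,"y":0,"z":0,"spin":0,"claw":60},
    {"x":0,"y":0,"z":0,"spin":0,"claw":60},
  ],
)

```text
time_s: 15.75
ee_pos: [0.446, 0.1608, 0.12]
eef_rot: [3.141, -0.0, 1.526]
force: [-0.2, 0.2, 0.4]
grip_width: 0.0599
grip_force: 0.0
```

Run:
```python
from h import *
m=look("pics/w6.png",[("green lens",(.446,.1609,.044)),("pink",(.5244,.1463,.044)),("yellow",(.6397,.0646,.047))])
```

```text
green lens expected px [317.1 250.2]
pink expected px [421.2 264.2]
yellow expected px [560.6 354. ]
15.75 [0.446  0.1608 0.12  ] [ 3.141 -0.     1.526] 0.0599 [-0.21  0.17  0.41]
```

View pics/w6.png

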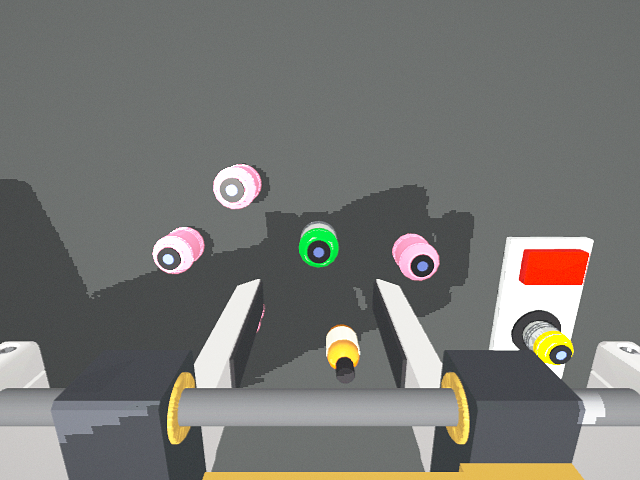

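Green's lens is at (319,252), where expected. The pinks and the bottle are clear of the fingers, and yellow stands on its pad with its lens at (561,355). Gripping green.

>>> send_rows(
  targets=[
    {"x":0,"y":0,"z":-0.2,"spin":0,"claw":60},
    {"x":0,"y":0,"z":-0.2,"spin":0,"claw":60},
    {"x":0,"y":0,"z":-0.12,"spin":0,"claw":60},
    {"x":0,"y":0,"z":-0.045,"spin":0,"claw":60},
    {"x":0,"y":0,"z":0,"spin":0,"claw":25},
    {"x":0,"y":0,"z":0,"spin":0,"claw":25},
    {"x":0,"y":0,"z":0,"spin":0,"claw":25},
    {"x":0,"y":0,"z":0,"spin":0,"claw":25},
    {"x":0,"y":0,"z":0,"spin":0,"claw":25},
    {"x":0,"y":0,"z":0,"spin":0,"claw":25},
  ],
)

```text
time_s: 16.8
ee_pos: [0.4464, 0.1608, 0.0076]
eef_rot: [3.14, -0.0, 1.526]
force: [-0.4, -1.1, 7.3]
grip_width: 0.0296
grip_force: 15.0
```

>>> send_rows(
  targets=[
    {"x":0,"y":0,"z":0.1,"spin":0,"claw":25},
    {"x":0,"y":0,"z":0.2,"spin":0,"claw":25},
    {"x":0,"y":0,"z":0.2,"spin":0,"claw":25},
    {"x":0.08,"y":-0.07,"z":0.1,"spin":0,"claw":25},
    {"x":0.15,"y":-0.135,"z":0,"spin":0,"claw":25},
    {"x":0.15,"y":-0.135,"z":0,"spin":0,"claw":25},
    {"x":0.15,"y":-0.135,"z":0,"spin":0,"claw":25},
    {"x":0.15,"y":-0.135,"z":0,"spin":0,"claw":25},
    {"x":0.15,"y":-0.135,"z":0,"spin":0,"claw":25},
    {"x":0.12,"y":-0.109,"z":0,"spin":0,"claw":25},
    {"x":0,"y":0,"z":0,"spin":0,"claw":25},
    {"x":0,"y":0,"z":-0.1,"spin":0,"claw":25},
    {"x":0,"y":0,"z":-0.2,"spin":0,"claw":25},
    {"x":0,"y":0,"z":-0.15,"spin":0,"claw":25},
    {"x":0,"y":0,"z":-0.04,"spin":0,"claw":25},
    {"x":0,"y":0,"z":0,"spin":0,"claw":25},
    {"x":0,"y":0,"z":0,"spin":0,"claw":25},
  ],
)

```text
time_s: 18.5
ee_pos: [0.6366, -0.01, 0.0305]
eef_rot: [3.139, 0.0, 1.526]
force: [0.4, -0.1, -0.8]
grip_width: 0.0294
grip_force: 15.0
```

>>> send_rows(
  targets=[
    {"x":0,"y":0,"z":-0.025,"spin":0,"claw":25},
    {"x":0,"y":0,"z":-0.013,"spin":0,"claw":25},
    {"x":0,"y":0,"z":-0.006,"spin":0,"claw":25},
    {"x":0,"y":0,"z":-0.004,"spin":0,"claw":25},
    {"x":0,"y":0,"z":-0.002,"spin":0,"claw":25},
    {"x":0,"y":0,"z":0,"spin":0,"claw":25},
    {"x":0,"y":0,"z":0,"spin":0,"claw":25},
  ],
)

```text
time_s: 19.2
ee_pos: [0.636, -0.0102, 0.0206]
eef_rot: [3.141, 0.0, 1.525]
force: [-8.7, -0.3, 16.0]
grip_width: 0.0292
grip_force: 15.0
```

Green is in contact. Release, rise, and back away to look.

>>> send_rows(
  targets=[
    {"x":0,"y":0,"z":0.002,"spin":0,"claw":25},
    {"x":0,"y":0,"z":0,"spin":0,"claw":36},
    {"x":0,"y":0,"z":0,"spin":0,"claw":60},
    {"x":0,"y":0,"z":0,"spin":0,"claw":60},
    {"x":0,"y":0,"z":0,"spin":0,"claw":60},
    {"x":0,"y":0,"z":0.1,"spin":0,"claw":60},
    {"x":0,"y":0,"z":0.2,"spin":0,"claw":60},
    {"x":0,"y":0,"z":0.2,"spin":0,"claw":60},
    {"x":0,"y":0,"z":0.2,"spin":0,"claw":60},
    {"x":-0.2,"y":0.1,"z":0.1,"spin":0,"claw":60},
    {"x":-0.2,"y":0.15,"z":0.1,"spin":0,"claw":60},
    {"x":-0.2,"y":0.2,"z":0,"spin":0,"claw":60},
    {"x":-0.2,"y":0.2,"z":0,"spin":0,"claw":60},
    {"x":-0.2,"y":0.2,"z":0,"spin":0,"claw":60},
    {"x":-0.2,"y":0.2,"z":0,"spin":0,"claw":60},
    {"x":0,"y":0.2,"z":0,"spin":0,"claw":60},
    {"x":0,"y":0.2,"z":0,"spin":0,"claw":60},
    {"x":0,"y":0.2,"z":0,"spin":0,"claw":60},
  ],
)

```text
time_s: 21.0
ee_pos: [0.4168, 0.3008, 0.198]
eef_rot: [3.141, -0.0, 1.526]
force: [0.3, -0.4, -0.2]
grip_width: 0.0601
grip_force: 0.0
```

Run:
```python
from h import *
t=camera("top"); s=camera("side"); cv2.imwrite("pics/t9.png",t); cv2.imwrite("pics/s9.png",s)
m=camera_model("top"); f=240/np.tan(np.radians(m["fovy"]/2)); T=np.array(m["T"])
for n,p in [("y",(.6389,.0646,.047)),("g",(.6353,-.01,.057)),("b",(.6316,-.0849,.067)),("w",(.6281,-.1597,.077))]:
    c=T[:3,:3].T@(np.array(p)-T[:3,3]); u=c[:2]/c[2]*f+[m["cx"],m["cy"]]; print(n,"lens in top crop px",((u-[270,150])*4+1.5).round(0),(4*f/c[2]/1000).round(2),"px/mm")
a=cv2.resize(t[150:225,270:470],None,fx=4,fy=4,interpolation=cv2.INTER_CUBIC)
b=cv2.resize(s[160:310,190:450],(520,300),interpolation=cv2.INTER_CUBIC)
o=np.zeros((600,800,3),'uint8'); o[:300]=a; o[300:,:520]=b; cv2.imwrite("pics/final.png",o)
```

```text
y lens in top crop px [118.  86.] 2.25 px/mm
g lens in top crop px [286. 101.] 2.28 px/mm
b lens in top crop px [459. 117.] 2.32 px/mm
w lens in top crop px [637. 134.] 2.35 px/mm
```

View pics/final.png

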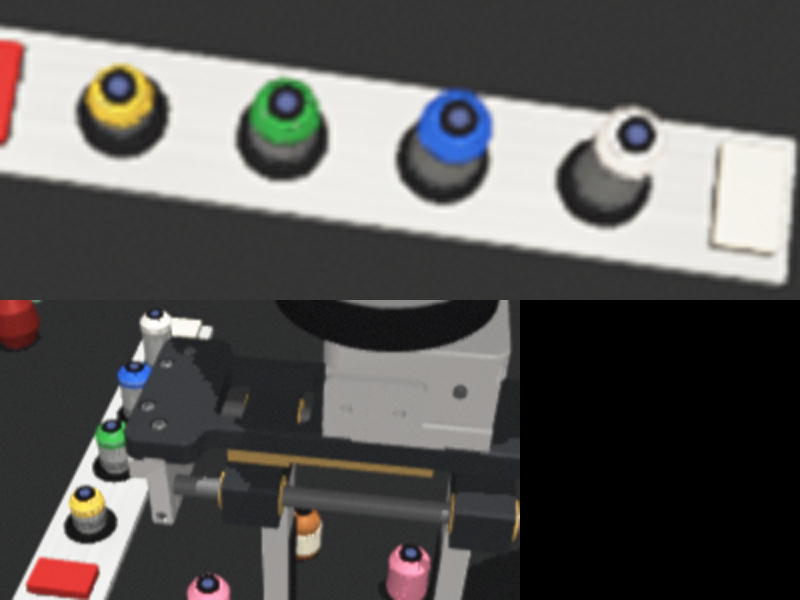

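The final crop shows yellow (119,86), green (287,102), blue (459,117) and white (637,133) upright. Each lens is within about 1 mm of its pad centre, yellow is next to the red block, and the bottle is still standing. The gripper touches nothing, so I'll hand it in.

```bash
python3 -c "
from station import *
print(hand_in())"
```

```text
the job is handed in; nothing more can be done
None
```

I lined up the four objectives on the rail in order of length: yellow next to the red block, then green, blue and white. All stand upright within about 1 mm of their pad centres, the oil bottle was left alone, and I handed the job in at about 21 s of the 91 s allowed; no verdict came back.

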